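# Clear the bar-test bed and roll the next bar to the stop

## Task

Take the brush from its yellow stand and use it to sweep all four scrap pieces off the test bed into the blue scrap pan, never touching the scrap with the gripper. Then put the brush back, standing upright in its stand. Finally roll the round bar along the cleared bed, turning over as it goes and never lifted, until it lies square and still against the yellow stop, about in the middle of the bed, and leave everything else on the bench where it is.

Things in the scene. Friction and masses are not known exactly. Their poses are not given: they have to be found in the camera images.
- bed: Fixed green bar-test bed with a bright steel top, y -110 to 90, both y edges open; turned up to 12 deg. Origin: on the table under the middle of its lane; x points away from the robot (from the parked bar to the yellow stop), y (left) to the scrap pan, z up. All bed sizes here are in mm in this frame
- bed_lane (a point): Middle of the flat lane where the scrap lies, at z 50 over the bed's origin; the lane is 120 wide, x -60 to 60. Axes as the bed
- bed_park (a point): Where the middle of the bar's axis is at the start: bed (-90, 0, 62). The strip under it, x -105 to -60, falls 4 mm (5 deg) from the lane towards two dark lugs at x -113 to -105, y -69 to -56 and 56 to 69, tops z 64, which the bar touches. Between the lugs it is open, bed at z 38 from x -125 to -105. Axes as the bed
- bed_seat (a point): Where the middle of the bar's axis is when it lies against the yellow stop: bed (90, 0, 62). The strip under it, x 60 to 105, falls 4 mm (5 deg) from the lane to the stop, so the bar stays there. Stop: x 105 to 120, top z 78, along the whole edge. Axes as the bed
- pan (a point): Middle of the inner floor (z 6) of the blue open scrap pan fixed along the bed's left (+y) edge, at bed (0, 145.5, 6). Inside 182 along x by 111 along y (bed y 90 to 201); end walls reach z 46, outer wall z 54; its inner wall is the bed's own side (z 50)
- brush: Bench brush standing on its bristles in the yellow stand. Stiff black bristle block 108 (x) x 30 (y) x 28 high, pale wooden back 110 x 30 up to z 42, on it an upright wooden grip 56 (x) x 22 (y), z 42 to 92. Origin: middle of the bristles' underside; x along its length, z up. About 0.16 kg
- stand: Yellow open stand for the brush, fixed, 150 (x) x 66 (y), walls 5 thick and 18 high, floor 5 thick; it may be on the right or on the left of the bed. Origin: middle of its underside; x along its length
- bar: Round aluminium test bar, 30 diameter, 140 long with round ends, two black bands, a red stripe along it that is on top at the start. Parked on the near strip against the two lugs, lying across the lane. Origin: middle of its axis (15 above what it lies on); x along its length, z through the red stripe. About 0.3 kg, rolls freely
- scrap1: Scrap piece, dark steel, 28 x 14 x 14. Origin: middle of its underside
- scrap2: Scrap piece, brass, 22 x 20 x 14. Origin: middle of its underside
- scrap3: Scrap piece, copper, 26 x 16 x 16. Origin: middle of its underside
- scrap4: Scrap piece, dark steel, 28 x 14 x 14. Origin: middle of its underside
- case: Bystander: closed wooden case, fixed, 130 x 60 x 34 high, on the side of the bed where the stand is not. Origin: middle of its underside
- ref_block: Bystander: steel disc 60 diameter, 14 high, near the front right of the bed
- loupe: Bystander: orange loupe 38 diameter, 42 high, right of the bed's far end
- jar: Bystander: amber jar with blue cap, 60 diameter, 70 high, beyond the bed
- weight: Bystander: brass weight 44 diameter, 50 high, beyond the left place for stand or case
- screwdriver: Bystander: red-handled screwdriver lying far right. Origin: at about its middle
Not all that is in view belongs to the job. Of the things that look like the brush, the smaller one is meant.

How it is judged:
On the way, in this order (a step that is already met when the one before it is completed fails the run):
1. the brush is held, lifted at least 40 mm above the bench (height (world z) of brush above 0.04 m and contact force between the fingers and brush above 0.5 N), for 0.2 s.
2. all four scrap pieces lie in the pan (x of scrap1 in the frame of pan between -0.092 and 0.092 m and y of scrap1 in the frame of pan between -0.058 and 0.058 m and z of each of scrap1, scrap2, scrap3, scrap4 in the frame of pan below 0.04 m and x of scrap2 in the frame of pan between -0.092 and 0.092 m and y of scrap2 in the frame of pan between -0.058 and 0.058 m and x of scrap3 in the frame of pan between -0.092 and 0.092 m and y of scrap3 in the frame of pan between -0.058 and 0.058 m and x of scrap4 in the frame of pan between -0.092 and 0.092 m and y of scrap4 in the frame of pan between -0.058 and 0.058 m), for 0.2 s.
3. the brush stands upright in its stand again and is let go (horizontal distance between brush and stand below 0.027 m and height (world z) of brush below 0.015 m and angle between brush's own z axis and vertical below 0.15 rad and contact force between the fingers and brush below 0.1 N), for 0.2 s.
4. the bar turns over as it rolls along the bed (its red stripe comes underneath) (angle between bar's own z axis and vertical above 2 rad and x of bar in the frame of bed between -0.1 and 0.1 m), for 0.04 s.
At the end, for the whole second after the job is handed in: All scrap lies in the pan; the brush stands in its stand (within 27 mm of its middle, tilt under 0.15 rad), released; the bar lies against the stop (within 5 mm of the seat along the bed and in height, 30 mm sideways, 0.07 rad); all at rest (under 20 mm/s) (all of step 2 and all of step 3 and x of bar in the frame of bed_seat between -0.005 and 0.005 m and y of bar in the frame of bed_seat between -0.03 and 0.03 m and z of bar in the frame of bed_seat between -0.005 and 0.005 m and angle between the x axis of bar and the y axis of bed, either way round below 0.07 rad and linear speed of each of scrap1, scrap2, scrap3, scrap4, bar, brush below 0.02 m/s); the robot touches nothing.
It fails at once if the gripper or arm touches a scrap piece (over 0.5 N) (contact force between any of the fingers, the arm and scrap1 above 0.5 N or contact force between any of the fingers, the arm and scrap2 above 0.5 N or contact force between any of the fingers, the arm and scrap3 above 0.5 N or contact force between any of the fingers, the arm and scrap4 above 0.5 N).
It fails at once if the bar is lifted (its axis over 82 mm above the table, 17 mm above where it rolls) (height (world z) of bar above 0.082 m).
It fails at once if a bystander is moved more than 25 mm (distance of any of ref_block, loupe, jar, weight, screwdriver from where it was at the start of the episode above 0.025 m).
It also fails if it takes over 64 s, if anything falls off the work surface, if the arm or the gripper's body presses on something with over 40 N, if the wrist force passes 120 N, or if a joint passes its speed limit or range.

## Robot

A 6-joint arm with a two-finger parallel gripper is mounted at the origin on the work surface. World frame = base frame: x ahead of the robot, y to its left, z up, the work surface at z = 0. Lengths are in m, angles in rad, forces in N, time in s.
With the tool pointing down it reaches from about 0.325 to 0.775 m from the base axis. Payload 9.3 kg.
Tool frame: the origin (TCP) lies on the centre line of the jaws, within the pads' length; the fingertips stand 19 mm ahead of it and the grasp point (between the pads) is the TCP (robot.tcp_to_tips is the distance from the TCP to the fingertips, in m); z points along the fingers, y is the line along which they close (so a half turn about z gives the same grasp; the last joint's range is limited). The gripper opens to 85 mm and grips with 20 to 120 N. Pads are 22 mm wide; open, the fingers measure 114 mm over their backs; the gripper's body (76 mm by 85 mm) begins 54 mm behind the grasp point. The pads swing forward as they close: fully open they stand 13 mm farther back than shut.
Start: joints at [1.124, 0.259, 0.021, 1.334, 0, 1.418], TCP at [0.159, 0.526, 0.25] pointing down, gripper open.
Joint ranges: [-3.04, 3.04], [-0.91, 1.82], [-1.04, 1.36], [-1.92, 1.95], [-1.52, 1.45], [-3.14, 3.14]. Speed limits (rad/s): [2.22, 2.22, 2.79, 3.14, 3.14, 3.14].

## Interface

Orientations are given as a unit quaternion [w, x, y, z].
In Python, from cell import telemetry, cams, ticket, robot gives the robot as it stands.
- The arm moves only by the tool arm_command, never from a script. Its argument "commands" is a list of rows, each a list of 2 entries, a list of its own where there are three numbers: the shift along the tool's x, y, z scaled (see below), then the turn, a rotation vector about the tool's x, y, z scaled (see below). A call has exactly 8 rows; each row is the pose to reach, as a shift and turn from the pose commanded when the call began, along the tool's axes at that moment, turning the shorter way round; what a row does not reach only later rows make up. The controller multiplies each number of a shift by 400 mm and each number of a turn by 360 degrees. A row lasts 1/10 s, in which the tool goes at most 50 mm and 8.59 degrees, less where a joint would pass 70% of its speed; a pose out of reach is approached as far as the arm can. A call with a number of a shift or a turn outside -1 to 1 is refused whole. A call with a gripper value outside its range is refused whole. "gripper" is the opening, from 0 (shut) to 1 (fully open), set as the call begins (left out, the last holds). The fingers move at their own pace and stop on an object; the grip force is fixed at half the most. Time passes only in rows, so rows that repeat a pose let the fingers close, or fill a call up. It gives the time, the measured TCP pose, the force, the opening and the grip force at its end, in the units of the state.
- telemetry.get_obs(): the state, without advancing time (a new reading comes with each control period).
- cams.get_image(name): name is "side" or "top"; returns the picture (400x640x3 uint8, red, green, blue); there is no depth.
- cams.get_calibration(name): a dict with "fx", "fy", "cx", "cy" (pixels), "dist" ([k1, k2, p1, p2, k3] as OpenCV has them; the pictures are not rectified), "R" (3x3) and "t" (3): a world point X has camera coordinates R X + t. Camera axes: x right, y down, z forward; pixel columns grow to the right and rows downward; lengths in m; the calibration is good to about 2 mm. A picture is of the moment at which its call begins. get_calibration takes no time and is no camera call.
- ticket.sign_off(): hands the job in; it is judged then, once.
The state is a dict: "clock": time; "joint_positions": joint angles; "joint_velocities": joint speeds; "joint_torque": joint torques, N m; "tool_pos": TCP position; "orientation": TCP orientation; "wrist_force": force on the tool from outside, world axes, zero at the start; "moment": the same for the moment, N m; "finger_gap": opening from 0.0 (shut) to 1.0 (fully open); "grasp_force": force on a finger pad.
Only numpy, scipy, OpenCV 4.12 (cv2) and the standard library are available. Lean on these libraries where they do the work, as an engineer would, in place of code of your own. Each camera call takes 0.05 s, during which the arm holds its last target. There are 200 camera calls.

## Working session

There is one attempt and no reset: what is moved stays moved. The work goes in short steps, Python scripts to look and compute and a tool call to move; the robot and the scene stay as the last step left them, time stands still between calls to the robot, and variables do not carry over. Pictures are saved under pics/ and viewed, at most 10 in all, crops included, and the job is handed in when it is done.

Besides the shell and the picture viewer there is one more tool, called after ">>>" as name([rows], argument=value, ...), one row to a line, values as JSON. arm_command: Moves the arm, as the interface text tells. Its arguments: {"type":"object","properties":{"commands":{"type":"array","items":{"type":"array"}},"gripper":{"type":"number"}},"required":["commands"]}

```bash
mkdir -p pics; ls; python3 - <<'E'
from cell import telemetry,cams,robot
import cv2
for n in("top","side"):
    im=cams.get_image(n); cv2.imwrite(f"pics/{n}0.png",im[:,:,::-1])
    c=cams.get_calibration(n); print(n,c)
print(telemetry.get_obs()); print(robot.tcp_to_tips)
E
```

```text
pics
top {'fx': 484.3965768130154, 'fy': 484.3965768130154, 'cx': 325.486931968849, 'cy': 191.30815495517626, 'dist': array([-0.14134309,  0.        ,  0.        ,  0.        ,  0.        ]), 'R': array([[ 0.05771702, -0.99833246, -0.00102343],
       [-0.97747574, -0.05630271, -0.20339906],
       [ 0.20300227,  0.01273997, -0.97909539]]), 't': array([-0.03845657,  0.54326473,  1.43918543])}
side {'fx': 414.38531159167405, 'fy': 414.38531159167405, 'cx': 316.910682455628, 'cy': 204.33486255258416, 'dist': array([-0.03012047,  0.        ,  0.        ,  0.        ,  0.        ]), 'R': array([[ 0.89759356, -0.44082234,  0.00120607],
       [-0.27899743, -0.57020294, -0.77267654],
       [ 0.34130079,  0.693213  , -0.63479879]]), 't': array([-0.51520124,  0.1822135 ,  0.96936797])}
{'clock': 0.1, 'joint_positions': array([ 1.12438584e+00,  2.59167776e-01,  2.08871645e-02,  1.33371261e+00,
       -6.00356870e-05,  1.41818995e+00]), 'joint_velocities': array([ 0.00137553, -0.00161529,  0.00375112, -0.00085983, -0.00115482,
        0.00013029]), 'joint_torque': array([ 5.90413096e-03, -5.56691909e+01,  3.45071590e+01,  1.16273150e-02,
       -1.74705274e-04,  8.05699528e-06]), 'tool_pos': array([0.15920941, 0.52623271, 0.24972878]), 'orientation': array([-1.47889984e-04,  1.46374218e-01,  9.89229109e-01, -5.80659820e-04]), 'wrist_force': array([ 0.35081875, -0.41098384, -0.39961917]), 'moment': array([ 0.02469352, -0.03988158, -0.00797725]), 'grasp_force': 0.0, 'finger_gap': 0.9984311779240297}
0.019
```

View pics/top0.png

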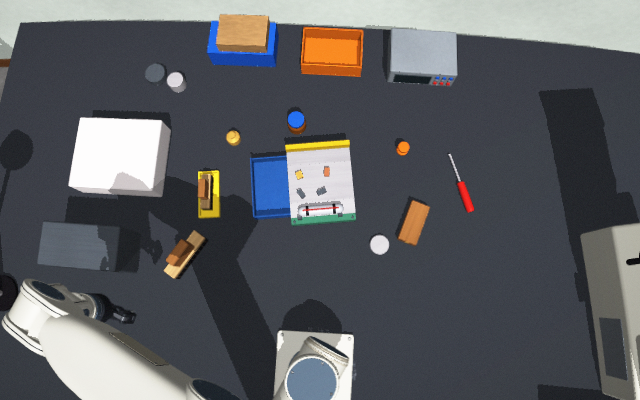

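View pics/side0.png

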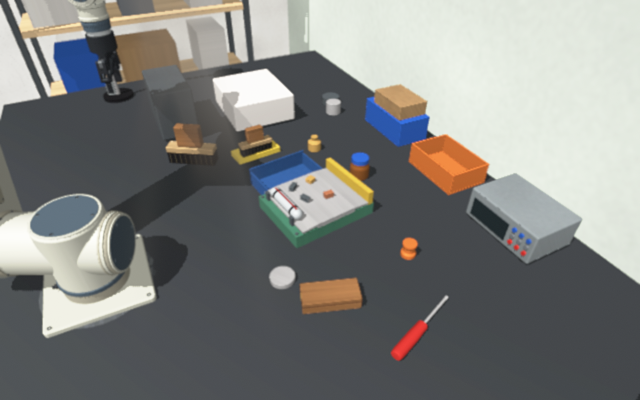

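The top view shows two brushes: the one in the yellow stand at top (208,192) / side (255,140), and a larger one lying loose at top (186,255) / side (188,145). I take the one in the stand. The bed is at top (320,180), with the stop at (318,145), the bar at (320,210), and scraps at (299,174), (326,171), (301,193) and (321,190). The pan is on the left at (270,185).

```bash
cat > h.py <<'E'
import numpy as np, cv2
from cell import telemetry,cams
def ray(n,p):
    c=cams.get_calibration(n);K=np.array([[c['fx'],0,c['cx']],[0,c['fy'],c['cy']],[0,0,1]])
    u=cv2.undistortPoints(np.array(p,float).reshape(-1,1,2),K,c['dist'])[:,0]
    d=np.c_[u,np.ones(len(u))]@c['R']; return -c['R'].T@c['t'],d
def plane(n,p,z):
    o,d=ray(n,p); return o+d*((z-o[2])/d[:,2])[:,None]
def proj(n,X):
    c=cams.get_calibration(n);K=np.array([[c['fx'],0,c['cx']],[0,c['fy'],c['cy']],[0,0,1]])
    return cv2.projectPoints(np.array(X,float).reshape(-1,1,3),cv2.Rodrigues(c['R'])[0],c['t'],K,c['dist'])[0][:,0]
def blobs(im,lo,hi,box,amin=15):
    hsv=cv2.cvtColor(im,cv2.COLOR_RGB2HSV);m=cv2.inRange(hsv,np.array(lo),np.array(hi))
    k=np.zeros_like(m);x0,y0,x1,y1=box;k[y0:y1,x0:x1]=m[y0:y1,x0:x1]
    cs=cv2.findContours(k,cv2.RETR_EXTERNAL,cv2.CHAIN_APPROX_NONE)[0]
    return k,[c for c in cs if cv2.contourArea(c)>=amin]
def rectw(n,c,z):
    P=plane(n,c[:,0],z)[:,:2]; r=cv2.minAreaRect((P*1000).astype(np.float32)); b=cv2.boxPoints(r)
    return r,b
E
python3 - <<'E'
from h import *
im=cv2.imread("pics/top0.png")[:,:,::-1].copy()
def show(nm,lo,hi,box,z,amin=15):
    for c in blobs(im,lo,hi,box,amin)[1]:
        r,b=rectw("top",c,z);print(nm,cv2.contourArea(c),np.round(r[0],1),np.round(r[1],1),round(r[2],1),b.round(0).tolist())
show("stop",(20,150,120),(35,255,255),(280,130,360,160),.078)
show("stand",(20,150,120),(35,255,255),(190,165,225,225),.018)
show("pan",(105,120,60),(125,255,255),(245,145,292,225),.046)
show("brass",(15,120,100),(30,255,255),(290,165,312,184),.06,5)
show("copper",(3,100,100),(14,255,255),(315,160,335,180),.06,5)
show("dark",(0,0,0),(180,255,110),(293,183,330,200),.06,5)
show("red",(0,130,100),(8,255,255),(295,200,350,220),.077,5)
show("steel",(0,0,120),(180,40,255),(285,140,360,225),.05,500)
show("wood",(5,60,60),(19,255,255),(195,165,222,222),.09)
a=cv2.resize(im[130:230,240:370],None,fx=6,fy=6,interpolation=2)
b=cv2.resize(im[160:225,190:230],None,fx=8,fy=8,interpolation=2)
cv2.imwrite("pics/a.png",a[:,:,::-1]);cv2.imwrite("pics/b.png",b[:,:,::-1])
E
```

```text
stop 406.0 [684.4  27. ] [ 23.9 200.5] 7.9 [[659.0, 125.0], [686.0, -74.0], [710.0, -71.0], [682.0, 128.0]]
stand 424.5 [523.9 365.9] [153.   67.9] 6.4 [[444.0, 391.0], [452.0, 324.0], [604.0, 341.0], [596.0, 408.0]]
pan 2223.5 [551.2 168.8] [199.9 116.5] 8.1 [[444.0, 212.0], [460.0, 97.0], [658.0, 125.0], [642.0, 241.0]]
brass 32.5 [592.3  78. ] [22.9 18.1] 29.7 [[578.0, 80.0], [587.0, 64.0], [607.0, 76.0], [598.0, 92.0]]
copper 31.5 [608.2  -6.6] [25.6 15.5] 3.2 [[595.0, 0.0], [596.0, -15.0], [621.0, -14.0], [621.0, 2.0]]
steel 4084.5 [574.8  11.2] [209.4 200.8] 8.0 [[457.0, 96.0], [485.0, -103.0], [692.0, -74.0], [665.0, 125.0]]
wood 350.0 [517.1 363.1] [106.6  40.2] 6.1 [[462.0, 378.0], [466.0, 337.0], [572.0, 349.0], [568.0, 389.0]]
```

View pics/a.png

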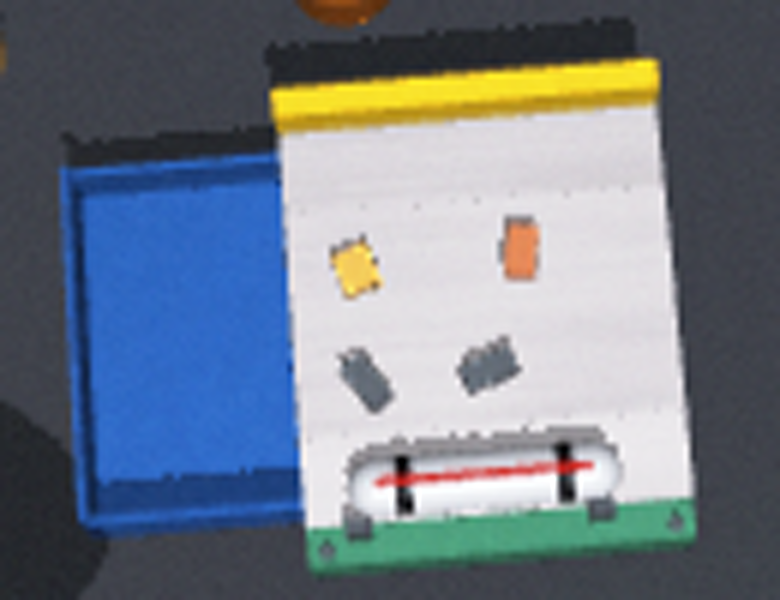

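View pics/b.png

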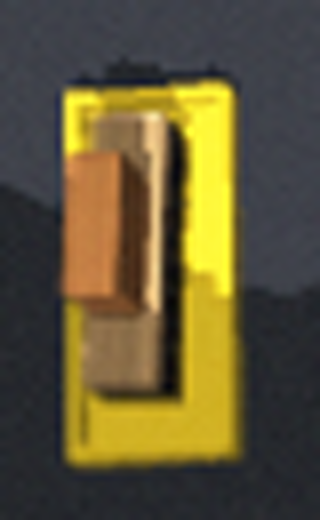

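The crops confirm the choice: the small brush stands in the yellow stand, with its grip top at about top (201.7,188). The bed is yawed about 8°, and all four scraps lie inside the lane.

```bash
cat >> h.py <<'E'
from scipy.spatial.transform import Rotation as Ro
YB=np.radians(8.0); BO=np.array([.5758,.0217,0])
def b2w(x,y,z): # bed mm -> world m
    return BO+Ro.from_euler('z',YB).apply([x/1e3,y/1e3,z/1e3])
def w2b(P): return Ro.from_euler('z',-YB).apply(np.array(P)-BO)*1e3
def move(p,yaw,start=None):
    """shift/turn in command units to reach TCP p, tool down, tool y at yaw+90deg"""
    o=telemetry.get_obs();
    p0,R0=start if start is not None else (o['tool_pos'],Ro.from_quat(np.roll(o['orientation'],-1)))
    y=np.array([-np.sin(yaw),np.cos(yaw),0]);z=np.array([0,0,-1.]);R1=Ro.from_matrix(np.c_[np.cross(y,z),y,z])
    s=R0.inv().apply(np.array(p)-p0)/.4; t=(R0.inv()*R1).as_rotvec()/(2*np.pi)
    print('shift',s.round(4).tolist(),'turn',t.round(4).tolist(),'mm',(s*400).round(1)); return np.array(p),R1
E
python3 - <<'E'
from h import *
im=cv2.imread("pics/top0.png")[:,:,::-1].copy()
sc=lambda L:[(240+x/6,130+y/6) for x,y in L]; sb=lambda L:[(190+x/8,160+y/8) for x,y in L]
print("lug chk z64",w2b(plane("top",sc([(358,525),(601,508)]),.064)).round(1))
print("scr",w2b(plane("top",sc([(356,268),(521,250),(365,380),(489,365)]),.064)).round(1))
print("bar red",w2b(plane("top",sc([(376,484),(592,464)]),.077)).round(1))
g=plane("top",sb([(70,152),(122,152),(122,300),(65,297)]),.097);print("grip",(g*1e3).round(1),g.mean(0))
b=plane("top",sb([(92,115),(147,115),(145,385),(88,385)]),.047);print("back",(b*1e3).round(1),b.mean(0))
s=cv2.imread("pics/side0.png")[:,:,::-1].copy()
for nm,im_,box in(("top",im,(195,165,207,205)),("side",s,(240,120,270,140))):
    k,cs=blobs(im_,(5,100,60),(16,255,255),box)
    for c in cs: print(nm,cv2.boundingRect(c),cv2.moments(c)['m00'])
print(proj("side",[[*g.mean(0)[:2],.097],[*g.mean(0)[:2],.072]]),proj("top",[[*g.mean(0)[:2],.097]]))
p=move([*g.mean(0)[:2],.16],np.radians(6.4)); move([*g.mean(0)[:2],.077],np.radians(6.4),p)
a=s[100:180,215:305];cv2.imwrite("pics/c.png",cv2.resize(a,None,fx=8,fy=7,interpolation=2)[:,:,::-1])
E
```

```text
lug chk z64 [[-111.2   60.8   64. ]
 [-112.6  -62.6   64. ]]
scr [[ 22.4  52.3  64. ]
 [ 24.9 -33.3  64. ]
 [-36.7  51.9  64. ]
 [-34.1 -12.   64. ]]
bar red [[-93.1  49.7  77. ]
 [-91.9 -59.5  77. ]]
grip [[552.1 380.1  97. ]
 [553.2 359.9  97. ]
 [496.1 353.7  97. ]
 [496.  375.7  97. ]] [0.5243335  0.36734511 0.097     ]
back [[578.4 387.2  47. ]
 [579.6 365.1  47. ]
 [472.1 354.3  47. ]
 [470.7 376.9  47. ]] [0.52522048 0.37088712 0.047     ]
top (197, 178, 10, 27) 157.0
side (245, 125, 19, 15) 206.5
[[253.26700598 127.7067061 ]
 [253.98992312 134.47662871]] [[201.83499891 188.11954202]]
shift [-0.9888, -0.1156, 0.2243] turn [-0.0002, -0.0001, -0.0645] mm [-395.5  -46.2   89.7]
shift [0.0, 0.0, 0.2075] turn [0.0, 0.0, 0.0] mm [ 0.  0. 83.]
```

View pics/c.png

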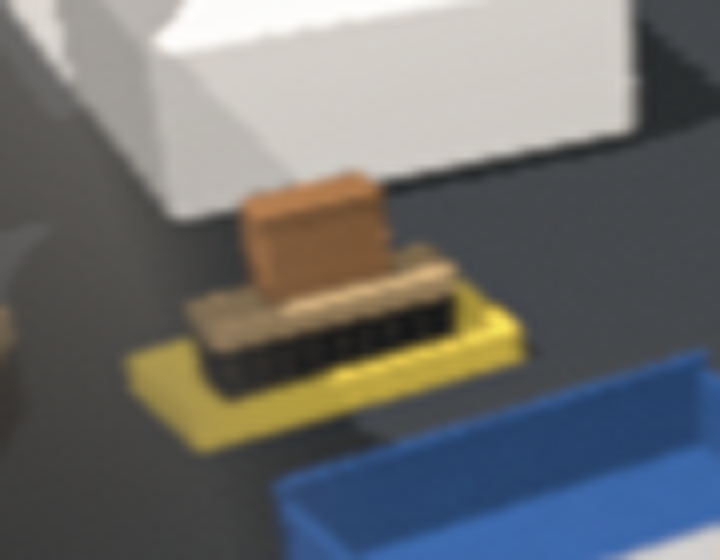

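The side crop shows the brush's grip upright in the stand, with its top centre at about side (254,128). My measured grip centre projects to (253,128), so the two views agree.

>>> arm_command([
  [[-0.12,-0.014,0],[0,0,-0.01]],
  [[-0.24,-0.028,0],[0,0,-0.02]],
  [[-0.36,-0.042,0],[0,0,-0.03]],
  [[-0.48,-0.056,0],[0,0,-0.04]],
  [[-0.6,-0.07,0],[0,0,-0.05]],
  [[-0.72,-0.084,0],[0,0,-0.06]],
  [[-0.84,-0.1,0.05],[0,0,-0.065]],
  [[-0.94,-0.11,0.1],[0,0,-0.065]],
], gripper=0.8)

```text
clock: 0.9
tool_pos: [0.5086, 0.3742, 0.21]
orientation: [0.001, -0.057, 0.998, 0.0]
wrist_force: [-0.7, 0.0, 0.5]
finger_gap: 0.805
grasp_force: 0.0
```

```bash
python3 - <<'E'
from h import *
o=telemetry.get_obs();print(o['clock'],o['tool_pos'],o['finger_gap'])
p=move([.5243,.3673,.077],np.radians(6.2))
E
```

```text
0.9 [0.50855941 0.37418319 0.21001931] 0.8045085204232657
shift [-0.0368, -0.0217, 0.3326] turn [0.0001, 0.0002, 0.0011] mm [-14.7  -8.7 133. ]
```

>>> arm_command([
  [[-0.037,-0.022,0.06],[0,0,0.001]],
  [[-0.037,-0.022,0.14],[0,0,0.001]],
  [[-0.037,-0.022,0.2],[0,0,0.001]],
  [[-0.037,-0.022,0.25],[0,0,0.001]],
  [[-0.037,-0.022,0.29],[0,0,0.001]],
  [[-0.037,-0.022,0.32],[0,0,0.001]],
  [[-0.037,-0.022,0.333],[0,0,0.001]],
  [[-0.037,-0.022,0.333],[0,0,0.001]],
])

```text
clock: 1.7
tool_pos: [0.5219, 0.3683, 0.0765]
orientation: [-0.001, -0.054, 0.999, -0.0]
wrist_force: [-0.5, 0.1, -1.1]
finger_gap: 0.8
grasp_force: 0.0
```

>>> arm_command([
  [[0,0,0],[0,0,0]],
  [[0,0,0],[0,0,0]],
  [[0,0,0],[0,0,0]],
  [[0,0,0],[0,0,0]],
  [[0,0,0],[0,0,0]],
  [[0,0,0],[0,0,0]],
  [[0,0,0],[0,0,0]],
  [[0,0,0],[0,0,0]],
], gripper=0)

```text
clock: 2.5
tool_pos: [0.5224, 0.3686, 0.0777]
orientation: [0.0, -0.054, 0.999, 0.0]
wrist_force: [-0.1, 0.4, 5.6]
finger_gap: 0.245
grasp_force: 62.8
```

```bash
python3 - <<'E'
from h import *
o=telemetry.get_obs();print(o['clock'],o['tool_pos'],o['finger_gap'],o['grasp_force'],o['wrist_force'])
p=move([*o['tool_pos'][:2],.18],np.radians(6.2))
p=move(b2w(-1,-82,150),YB+np.radians(0.3),p)
p=move(b2w(-1,-82,124),YB+np.radians(0.3),p)
E
```

```text
2.5 [0.52240054 0.36858922 0.07767602] 0.24488184810887786 62.787805795669556 [-0.1068079   0.40415783  5.62025704]
shift [-0.0003, 0.0001, -0.2558] turn [0.0001, 0.0002, 0.0] mm [-1.000e-01  1.000e-01 -1.023e+02]
shift [-0.043, -1.0815, 0.075] turn [0.0, 0.0, -0.0058] mm [ -17.2 -432.6   30. ]
shift [0.0, 0.0, 0.065] turn [0.0, 0.0, 0.0] mm [ 0.  0. 26.]
```

>>> arm_command([
  [[0,0,-0.05],[0,0,0]],
  [[0,0,-0.12],[0,0,0]],
  [[0,0,-0.2],[0,0,0]],
  [[0,0,-0.256],[0,0,0]],
  [[0,-0.04,-0.256],[0,0,0]],
  [[0,-0.12,-0.256],[0,0,0]],
  [[0,-0.22,-0.256],[0,0,-0.001]],
  [[-0.01,-0.32,-0.256],[0,0,-0.002]],
])

```text
clock: 3.3
tool_pos: [0.5388, 0.2396, 0.1778]
orientation: [-0.001, -0.061, 0.998, -0.0]
wrist_force: [-0.2, -1.0, -2.1]
finger_gap: 0.247
grasp_force: 61.7
```

>>> arm_command([
  [[-0.01,-0.1,0],[0,0,-0.002]],
  [[-0.02,-0.2,0],[0,0,-0.003]],
  [[-0.025,-0.3,0],[0,0,-0.004]],
  [[-0.03,-0.4,0],[0,0,-0.004]],
  [[-0.033,-0.5,0],[0,0,-0.004]],
  [[-0.033,-0.6,0],[0,0,-0.004]],
  [[-0.033,-0.68,0],[0,0,-0.004]],
  [[-0.033,-0.74,0],[0,0,-0.004]],
])

```text
clock: 4.1
tool_pos: [0.5877, -0.0535, 0.1777]
orientation: [-0.001, -0.072, 0.997, 0.0]
wrist_force: [-0.3, 0.7, -1.6]
finger_gap: 0.252
grasp_force: 61.8
```

```bash
python3 - <<'E'
from h import *
o=telemetry.get_obs();print(o['clock'],o['tool_pos'],w2b(o['tool_pos']),o['finger_gap'],o['grasp_force'],o['wrist_force'])
p=move(b2w(-1,-83,150),YB+np.radians(0.3))
p=move(b2w(-1,-83,123.7),YB+np.radians(0.3),p)
for y in(-40,0,40,100):move(b2w(-1,y,123.7),YB+np.radians(0.3),p)
im=cams.get_image("side");cv2.imwrite("pics/d.png",cv2.resize(im[90:260,220:420],None,fx=3.5,fy=3.5)[:,:,::-1])
E
```

```text
4.1 [ 0.58773607 -0.05346215  0.17774757] [  1.35935785 -76.09185565 177.74756502] 0.25189977173015843 61.78322196006775 [-0.25485946  0.70053569 -1.59228008]
shift [0.0058, -0.0173, 0.0694] turn [0.0001, -0.0004, -0.0001] mm [ 2.3 -6.9 27.8]
shift [0.0, 0.0, 0.0657] turn [0.0, 0.0, 0.0] mm [ 0.   0.  26.3]
shift [-0.0006, 0.1075, 0.0] turn [0.0, 0.0, 0.0] mm [-0.2 43.   0. ]
shift [-0.0011, 0.2075, 0.0] turn [0.0, 0.0, 0.0] mm [-0.4 83.   0. ]
shift [-0.0016, 0.3075, 0.0] turn [0.0, 0.0, 0.0] mm [ -0.6 123.    0. ]
shift [-0.0024, 0.4575, 0.0] turn [0.0, 0.0, 0.0] mm [ -1. 183.   0.]
```

View pics/d.png

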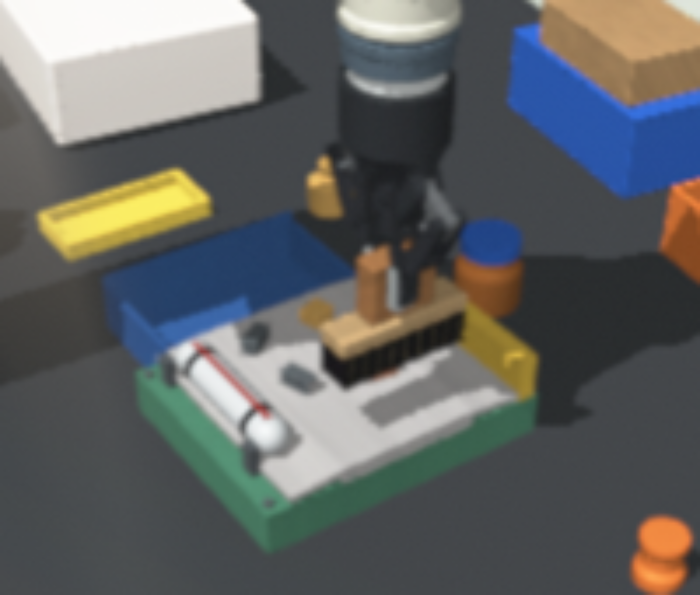

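The brush is held level and square above the bed, clear of the copper scrap, at picture (395,320). I lower it behind the scrap.

>>> arm_command([
  [[0.015,-0.017,0.02],[0,0,0]],
  [[0.015,-0.017,0.05],[0,0,0]],
  [[0.015,-0.017,0.08],[0,0,0]],
  [[0.015,-0.017,0.1],[0,0,0]],
  [[0.015,-0.017,0.115],[0,0,0]],
  [[0.015,-0.017,0.125],[0,0,0]],
  [[0.015,-0.017,0.132],[0,0,0]],
  [[0.015,-0.017,0.134],[0,0,0]],
])

```text
clock: 4.95
tool_pos: [0.5839, -0.0581, 0.1258]
orientation: [0.0, -0.073, 0.997, -0.0]
wrist_force: [0.4, -0.1, -1.7]
finger_gap: 0.255
grasp_force: 61.8
```

>>> arm_command([
  [[0,0.01,0],[0,0,0]],
  [[0,0.03,0],[0,0,0]],
  [[0,0.06,0],[0,0,0]],
  [[0,0.09,0],[0,0,0]],
  [[0,0.12,0],[0,0,0]],
  [[0,0.15,0],[0,0,0]],
  [[0,0.18,0],[0,0,0]],
  [[0,0.2,0],[0,0,0]],
])

```text
clock: 5.75
tool_pos: [0.572, 0.0222, 0.126]
orientation: [0.0, -0.073, 0.997, -0.0]
wrist_force: [-0.1, -1.1, -1.4]
finger_gap: 0.246
grasp_force: 61.8
```

```bash
python3 - <<'E'
from h import *
o=telemetry.get_obs();print(o['clock'],o['tool_pos'],w2b(o['tool_pos']),o['finger_gap'],o['grasp_force'],o['wrist_force'],o['moment'])
move(b2w(-5,120,123.7),YB+np.radians(0.3))
im=cams.get_image("side");cv2.imwrite("pics/e.png",cv2.resize(im[90:260,220:420],None,fx=3.5,fy=3.5)[:,:,::-1])
E
```

```text
5.75 [0.57195191 0.02217948 0.12597462] [ -3.74391323   1.01036076 125.97462421] 0.24622824151944078 61.78690195083618 [-0.09999887 -1.14529889 -1.41269659] [-0.31646754 -0.04175686  0.00772123]
shift [0.001, 0.2975, 0.0057] turn [-0.0, 0.0, 0.0003] mm [  0.4 119.    2.3]
```

View pics/e.png

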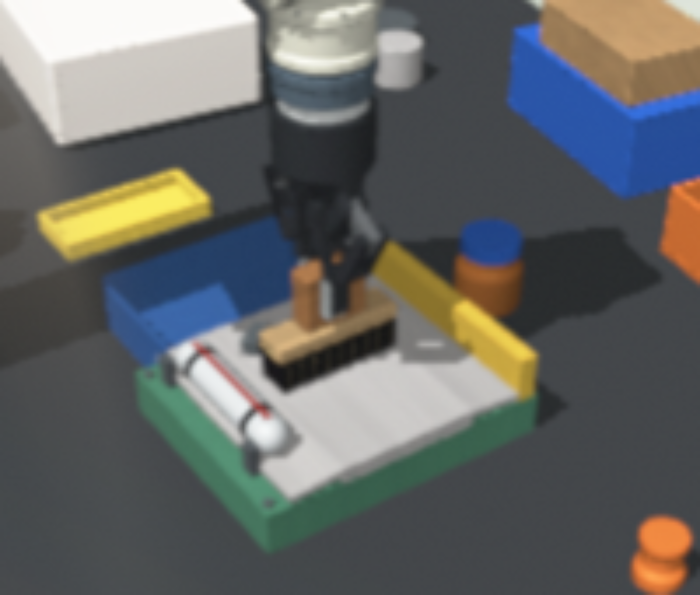

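The bed behind the brush is clean, the bar is untouched, and the scrap is ahead of the bristles. I continue over the edge.

>>> arm_command([
  [[0,0.03,0.003],[0,0,0]],
  [[0,0.06,0.003],[0,0,0]],
  [[0,0.1,0.003],[0,0,0]],
  [[0,0.14,0.003],[0,0,0]],
  [[0,0.17,0.003],[0,0,0]],
  [[0,0.2,0.003],[0,0,0]],
  [[0,0.23,0.003],[0,0,0]],
  [[0,0.26,0.003],[0,0,0]],
])

```text
clock: 6.6
tool_pos: [0.5568, 0.1248, 0.1247]
orientation: [-0.0, -0.073, 0.997, 0.0]
wrist_force: [-0.5, -1.3, -1.7]
finger_gap: 0.246
grasp_force: 61.8
```

>>> arm_command([
  [[0,0.02,0],[0,0,0]],
  [[0,0.04,0],[0,0,0]],
  [[0,0.06,0],[0,0,0]],
  [[0,0.06,0],[0,0,0]],
  [[0,0.06,-0.02],[0,0,0]],
  [[0,0.06,-0.06],[0,0,0]],
  [[0,0.06,-0.12],[0,0,0]],
  [[0,0.06,-0.17],[0,0,0]],
])

```text
clock: 7.4
tool_pos: [0.5537, 0.147, 0.1943]
orientation: [0.0, -0.073, 0.997, -0.0]
wrist_force: [0.1, -0.5, -1.6]
finger_gap: 0.252
grasp_force: 61.7
```

```bash
python3 - <<'E'
from h import *
o=telemetry.get_obs();print(o['clock'],o['tool_pos'],w2b(o['tool_pos']),o['finger_gap'],o['grasp_force'],o['wrist_force'],o['moment'])
p=move([.5224,.3686,.17],np.radians(6.2))
a=cams.get_image("side")[90:220,230:380];b=cams.get_image("top")[130:230,240:370]
cv2.imwrite("pics/f.png",np.hstack([cv2.resize(a,(400,347)),cv2.resize(b,(400,347))])[:,:,::-1])
E
```

```text
7.4 [0.55373517 0.14699599 0.19431049] [ -4.41226852 127.1474537  194.31048936] 0.25180953737809464 61.678651571273804 [ 0.09336477 -0.45196433 -1.61309925] [0.00341353 0.00251568 0.01323139]
shift [-0.0027, 0.5595, 0.0607] turn [-0.0, 0.0001, 0.0059] mm [ -1.1 223.8  24.3]
```

View pics/f.png

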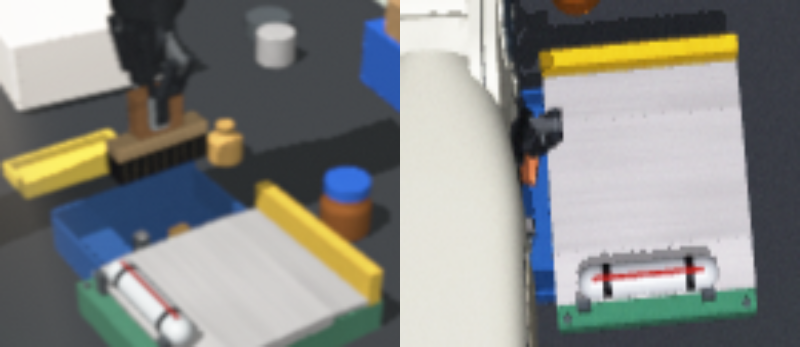

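The bed is clear, and scrap is visible in the pan at left picture (140,238) and (180,230), with copper at right picture (530,170). The bar is unmoved. The brush goes back to its stand.

>>> arm_command([
  [[0,0.05,0],[0,0,0.001]],
  [[0,0.13,0],[0,0,0.002]],
  [[0,0.23,0],[0,0,0.004]],
  [[0,0.33,0],[0,0,0.006]],
  [[0,0.42,0],[0,0,0.006]],
  [[-0.003,0.5,0],[0,0,0.006]],
  [[-0.003,0.54,0],[0,0,0.006]],
  [[-0.003,0.56,0.02],[0,0,0.006]],
])

```text
clock: 8.3
tool_pos: [0.5221, 0.3704, 0.1844]
orientation: [0.0, -0.055, 0.999, 0.0]
wrist_force: [1.3, 0.7, -1.5]
finger_gap: 0.252
grasp_force: 61.8
```

```bash
python3 - <<'E'
from h import *
o=telemetry.get_obs();print(o['clock'],o['tool_pos'],o['finger_gap'])
p=move([.5224,.3686,.0785],np.radians(6.2))
im=cams.get_image("side");cv2.imwrite("pics/side_g.png",im[:,:,::-1])
t=cams.get_image("top");cv2.imwrite("pics/top_g.png",t[:,:,::-1])
a=im[135:225,240:330];b=t[145:225,245:325]
cv2.imwrite("pics/g.png",np.hstack([cv2.resize(a,(400,400)),cv2.resize(b,(400,400))])[:,:,::-1])
E
```

```text
8.3 [0.52210093 0.37040319 0.18440888] 0.2516157933694235
shift [-0.0001, -0.0046, 0.2648] turn [0.0, 0.0001, 0.0002] mm [ -0.   -1.8 105.9]
```

View pics/g.png

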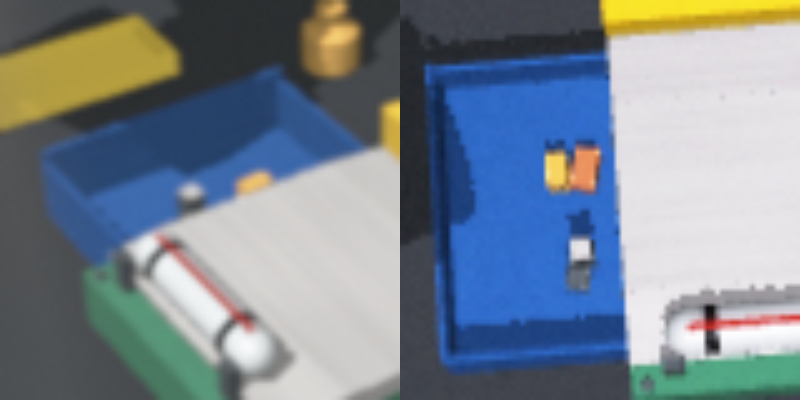

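Brass and copper lie in the pan at (555,170) and (585,168). There is dark scrap at (580,250–280), and I need to tell whether that is one piece or two.

```bash
python3 - <<'E'
from h import *
t=cv2.imread("pics/top_g.png"); s=cv2.imread("pics/side_g.png")
g=cv2.cvtColor(t,cv2.COLOR_BGR2HSV)
print("top V, cols 274-291");[print(r,g[r,274:291,2].tolist(),g[r,276:286,1].tolist()) for r in range(184,207)]
h=cv2.cvtColor(s,cv2.COLOR_BGR2HSV);print("side");[print(r,h[r,276:292,2].tolist(),h[r,276:292,1].tolist()) for r in range(172,188)]
c=cams.get_calibration("top");print("cam",-c['R'].T@c['t'])
print("dark lo/hi",w2b(plane("top",[(280.5,193),(280.5,198),(280.5,203)],.006)).round(), w2b(plane("top",[(280.5,193),(280.5,198),(280.5,203)],.034)).round())
m=cv2.inRange(g,(0,0,0),(180,90,255));m[:145]=0;m[225:]=0;m[:,:248]=0;m[:,284:]=0
for q in cv2.findContours(m,0,1)[0]:print(cv2.boundingRect(q),cv2.contourArea(q))
E
```

```text
top V, cols 274-291
184 [201, 204, 205, 204, 202, 202, 203, 204, 202, 203, 203, 203, 203, 203, 185, 230, 230] [192, 194, 193, 198, 195, 194, 192, 193, 197, 195]
185 [203, 204, 204, 203, 203, 206, 204, 204, 203, 205, 203, 202, 202, 204, 183, 229, 229] [196, 195, 196, 194, 191, 193, 193, 193, 193, 193]
186 [204, 207, 208, 206, 204, 202, 204, 193, 192, 203, 205, 204, 204, 204, 178, 229, 228] [190, 193, 190, 192, 191, 194, 189, 193, 192, 194]
187 [205, 203, 205, 207, 193, 193, 191, 128, 125, 201, 201, 203, 204, 202, 171, 229, 229] [198, 193, 196, 194, 195, 199, 194, 190, 193, 195]
188 [204, 203, 203, 204, 150, 129, 127, 126, 129, 201, 208, 206, 204, 204, 212, 228, 229] [191, 191, 195, 194, 195, 194, 190, 195, 190, 193]
189 [203, 202, 201, 204, 205, 131, 123, 130, 126, 192, 206, 208, 203, 204, 207, 229, 229] [197, 193, 189, 189, 197, 188, 190, 191, 191, 190]
190 [204, 206, 204, 204, 201, 131, 126, 126, 125, 127, 206, 207, 208, 206, 194, 229, 229] [191, 194, 193, 193, 192, 194, 196, 191, 193, 193]
191 [204, 207, 205, 205, 200, 133, 128, 121, 121, 150, 206, 204, 207, 203, 148, 229, 230] [19
[... 4150 characters left out ...]
 197, 204, 208, 209, 211, 211, 211, 210, 210, 208, 207, 207] [85, 53, 35, 13, 1, 5, 5, 5, 5, 4, 5, 5, 5, 5, 6, 5]
186 [186, 193, 200, 207, 211, 209, 206, 207, 209, 210, 210, 210, 211, 210, 209, 207] [21, 5, 1, 4, 6, 6, 4, 5, 5, 5, 4, 5, 5, 5, 5, 5]
187 [196, 193, 188, 195, 206, 210, 208, 207, 208, 209, 210, 211, 211, 211, 211, 210] [27, 11, 3, 3, 5, 5, 5, 6, 5, 5, 6, 5, 5, 5, 5, 6]
cam [ 0.24108979 -0.02614034  1.51955999]
dark lo/hi [[-18. 119.   6.]
 [-35. 120.   6.]
 [-51. 121.   6.]] [[-24. 116.  34.]
 [-40. 117.  34.]
 [-56. 118.  34.]]
(279, 192, 5, 11) 33.5
(282, 183, 2, 1) 0.0
(274, 182, 5, 2) 0.0
(278, 176, 2, 2) 0.0
(274, 175, 1, 1) 0.0
(280, 174, 4, 1) 0.0
(248, 145, 36, 80) 672.5
```

The pixels fit two dark pieces: an upright one with a bright top (rows 192–198) and a second grey one at its foot (rows 199–202). With brass and copper, that makes four, all well inside the pan. Now I place the brush.

>>> arm_command([
  [[0,-0.005,0.03],[0,0,0]],
  [[0,-0.005,0.08],[0,0,0]],
  [[0,-0.005,0.14],[0,0,0]],
  [[0,-0.005,0.19],[0,0,0]],
  [[0,-0.005,0.23],[0,0,0]],
  [[0,-0.005,0.25],[0,0,0]],
  [[0,-0.005,0.26],[0,0,0]],
  [[0,-0.005,0.265],[0,0,0]],
])

```text
clock: 9.2
tool_pos: [0.5227, 0.3667, 0.0787]
orientation: [0.0, -0.054, 0.999, -0.0]
wrist_force: [-0.0, -0.6, -1.3]
finger_gap: 0.248
grasp_force: 61.8
```

>>> arm_command([
  [[0,0,0.001],[0,0,0]],
  [[0,0,0.001],[0,0,0]],
  [[0,0,0.001],[0,0,0]],
  [[0,0,0.001],[0,0,0]],
  [[0,0,0.001],[0,0,0]],
  [[0,0,0.001],[0,0,0]],
  [[0,0,0.001],[0,0,0]],
  [[0,0,0.001],[0,0,0]],
], gripper=0.65)

```text
clock: 10.0
tool_pos: [0.5223, 0.3673, 0.0782]
orientation: [-0.0, -0.054, 0.999, -0.0]
wrist_force: [0.0, -0.7, -1.4]
finger_gap: 0.647
grasp_force: 0.0
```

>>> arm_command([
  [[0,0,-0.02],[0,0,0]],
  [[0,0,-0.06],[0,0,0]],
  [[0,0,-0.12],[0,0,0]],
  [[0,0,-0.2],[0,0,0]],
  [[0,0,-0.28],[0,0,0]],
  [[0.02,0,-0.32],[0,0,0]],
  [[0.08,0,-0.33],[0,0,0]],
  [[0.16,0,-0.33],[0,0,0]],
])

```text
clock: 10.8
tool_pos: [0.4585, 0.3602, 0.2106]
orientation: [0.0, -0.054, 0.999, 0.0]
wrist_force: [0.5, 0.4, 0.4]
finger_gap: 0.648
grasp_force: 0.0
```

```bash
python3 - <<'E'
from h import *
o=telemetry.get_obs();print(o['clock'],o['tool_pos'],o['finger_gap'])
s=cams.get_image("side")
k,cs=blobs(s,(5,100,60),(16,255,255),(240,120,270,140))
for c in cs: print(cv2.boundingRect(c),cv2.contourArea(c))
p=move(b2w(-155,-1,210),YB); p=move(b2w(-155,-1,66),YB,p)
for x in(-119,-75,-40,0,40,64):move(b2w(x,-1,66),YB,p)
E
```

```text
10.8 [0.45852019 0.36024873 0.21057262] 0.6484134467136552
(246, 126, 19, 14) 187.0
shift [0.1747, -0.8875, 0.0023] turn [-0.0, -0.0004, -0.0048] mm [  69.9 -355.     0.9]
shift [0.0, 0.0, 0.36] turn [0.0, 0.0, 0.0] mm [  0.   0. 144.]
shift [-0.09, -0.0, 0.0] turn [0.0, 0.0, 0.0] mm [-36.  -0.   0.]
shift [-0.2, -0.0, 0.0] turn [0.0, 0.0, 0.0] mm [-80.  -0.   0.]
shift [-0.2875, -0.0, 0.0] turn [0.0, 0.0, 0.0] mm [-115.   -0.    0.]
shift [-0.3875, 0.0, 0.0] turn [0.0, 0.0, 0.0] mm [-155.    0.    0.]
shift [-0.4875, 0.0, 0.0] turn [0.0, 0.0, 0.0] mm [-195.    0.    0.]
shift [-0.5475, 0.0, 0.0] turn [0.0, 0.0, 0.0] mm [-219.    0.    0.]
```

>>> arm_command([
  [[0.03,-0.08,0],[0,0,-0.001]],
  [[0.06,-0.2,0],[0,0,-0.002]],
  [[0.09,-0.32,0],[0,0,-0.004]],
  [[0.12,-0.44,0],[0,0,-0.005]],
  [[0.15,-0.56,0],[0,0,-0.005]],
  [[0.17,-0.68,0],[0,0,-0.005]],
  [[0.175,-0.8,0],[0,0,-0.005]],
  [[0.175,-0.887,0],[0,0,-0.005]],
])

```text
clock: 11.65
tool_pos: [0.4265, -0.002, 0.2103]
orientation: [0.0, -0.069, 0.998, -0.0]
wrist_force: [0.2, 0.4, -0.7]
finger_gap: 0.652
grasp_force: 0.0
```

>>> arm_command([
  [[0,0,0.05],[0,0,0]],
  [[0,0,0.13],[0,0,0]],
  [[0,0,0.2],[0,0,0]],
  [[0,0,0.27],[0,0,0]],
  [[0,0,0.31],[0,0,0]],
  [[0,0,0.33],[0,0,0]],
  [[0,0,0.345],[0,0,0]],
  [[0,0,0.345],[0,0,0]],
])

```text
clock: 12.45
tool_pos: [0.4274, 0.0002, 0.0722]
orientation: [-0.0, -0.07, 0.998, 0.0]
wrist_force: [-0.7, 0.5, -0.0]
finger_gap: 0.65
grasp_force: 0.0
```

```bash
python3 - <<'E'
from h import *
o=telemetry.get_obs();print(o['clock'],o['tool_pos'],w2b(o['tool_pos']),o['wrist_force'])
p=move(b2w(-119,-1,71),YB)
im=cams.get_image("top")
k,cs=blobs(im,(0,130,100),(8,255,255),(290,195,355,220),5);print([cv2.boundingRect(c) for c in cs])
im2=cams.get_image("side");cv2.imwrite("pics/i.png",np.hstack([cv2.resize(im2[150:240,240:340],(400,360)),cv2.resize(im[150:240,270:370],(400,360))])[:,:,::-1])
E
```

```text
12.45 [4.27350419e-01 1.90956875e-04 7.21750063e-02] [-149.99835968   -0.63953013   72.17500632] [-0.74948539  0.54649921 -0.03212834]
shift [-0.0775, -0.0009, 0.0029] turn [0.0, -0.0, 0.0] mm [-31.   -0.4   1.2]
[]
```

View pics/i.png

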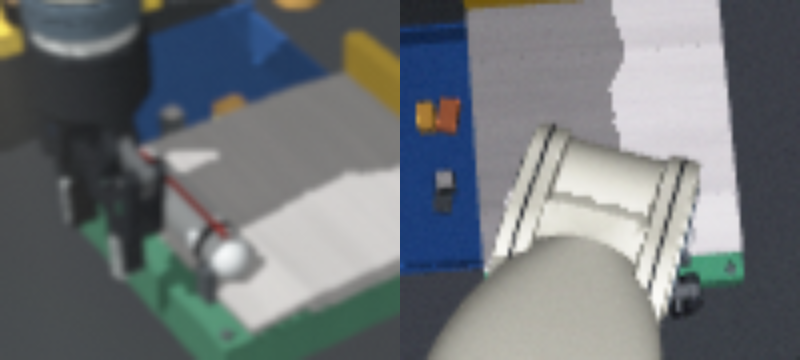

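The fingers stand low and square behind the bar, between the lugs (left picture (100,200)). The bar is untouched with its red stripe on top, and the scrap is in the pan. I push the bar gently with both fingers so it rolls.

>>> arm_command([
  [[-0.04,0,0],[0,0,0]],
  [[-0.07,0,0],[0,0,0]],
  [[-0.09,0,0],[0,0,0]],
  [[-0.11,0,0],[0,0,0]],
  [[-0.13,0,0],[0,0,0]],
  [[-0.155,0,0],[0,0,0]],
  [[-0.18,0,0],[0,0,0]],
  [[-0.205,0,0],[0,0,0]],
])

```text
clock: 13.35
tool_pos: [0.5098, 0.0116, 0.0724]
orientation: [0.0, -0.07, 0.998, -0.0]
wrist_force: [-0.8, 0.2, 0.4]
finger_gap: 0.647
grasp_force: 0.3
```

```bash
python3 - <<'E'
from h import *
o=telemetry.get_obs();print(o['clock'],w2b(o['tool_pos']),o['wrist_force'])
s=cams.get_image("side");k,cs=blobs(s,(0,130,100),(8,255,255),(255,150,345,235),3)
print("red",[cv2.boundingRect(c) for c in cs])
k,cs=blobs(s,(0,0,0),(180,255,50),(280,170,350,230),5)
for c in cs:
    x,y,w,h=cv2.boundingRect(c);print("dark",(x,y,w,h))
k,cs=blobs(s,(0,0,215),(180,60,255),(255,150,370,235),5)
for c in cs:
    x,y,w,h=cv2.boundingRect(c);print("bright",(x,y,w,h))
for x in(-90,-40,0,50,90):print(x,proj("side",[b2w(x-1.5,-65,64),b2w(x-1.5,65,64)]).round().tolist())
E
```

```text
13.35 [-66.78409673  -0.79800228  72.43915971] [-0.76401979  0.18702157  0.43194758]
red []
dark (297, 183, 13, 23)
dark (280, 170, 22, 25)
bright (309, 203, 7, 6)
-90 [[298.0, 215.0], [273.0, 189.0]]
-40 [[315.0, 208.0], [289.0, 183.0]]
0 [[327.0, 202.0], [301.0, 178.0]]
50 [[342.0, 196.0], [315.0, 173.0]]
90 [[354.0, 191.0], [327.0, 168.0]]
```

>>> arm_command([
  [[-0.02,0,0],[0,0,0]],
  [[-0.045,0,0],[0,0,0]],
  [[-0.07,0,0],[0,0,0]],
  [[-0.1,0,0],[0,0,0]],
  [[-0.13,0,0],[0,0,0]],
  [[-0.16,0,0],[0,0,0]],
  [[-0.19,0,0],[0,0,0]],
  [[-0.21,0,0],[0,0,0]],
])

```text
clock: 14.2
tool_pos: [0.5932, 0.0234, 0.0721]
orientation: [0.0, -0.07, 0.998, 0.0]
wrist_force: [-1.1, -0.5, 0.7]
finger_gap: 0.649
grasp_force: 0.0
```

>>> arm_command([
  [[-0.01,0,0],[0,0,0]],
  [[-0.02,0,0],[0,0,0]],
  [[-0.03,0,0],[0,0,0]],
  [[-0.04,0,0],[0,0,0]],
  [[-0.05,0,0],[0,0,0]],
  [[-0.06,0,0],[0,0,0]],
  [[-0.07,0,0],[0,0,0]],
  [[-0.075,0,0],[0,0,0]],
])

```text
clock: 15.0
tool_pos: [0.622, 0.0274, 0.0723]
orientation: [0.0, -0.07, 0.998, -0.0]
wrist_force: [0.4, -0.4, -0.1]
finger_gap: 0.649
grasp_force: 0.0
```

```bash
cat > chk.py <<'E'
from h import *
o=telemetry.get_obs();print(o['clock'],w2b(o['tool_pos']),o['wrist_force'])
s=cams.get_image("side");cv2.imwrite("pics/z.png",s[:,:,::-1])
k,cs=blobs(s,(0,0,0),(180,255,70),(300,150,370,215),3)
print("dark",[cv2.boundingRect(c) for c in cs])
k,cs=blobs(s,(0,0,212),(180,60,255),(290,150,370,215),3)
print("bright",[cv2.boundingRect(c) for c in cs])
k,cs=blobs(s,(0,130,100),(8,255,255),(290,150,370,215),2)
print("red",[cv2.boundingRect(c) for c in cs])
E
python3 chk.py
```

```text
15.0 [46.52402724 -0.74602221 72.27092593] [ 0.36148798 -0.36168554 -0.10131054]
dark [(363, 160, 7, 27), (303, 150, 49, 41)]
bright [(349, 187, 6, 6)]
red []
```

The bright end of the bar is at side (352,190). The seat projects to (354,191), so the bar has reached the stop. I back off and check with the top camera.

>>> arm_command([
  [[0.03,0,0],[0,0,0]],
  [[0.08,0,-0.02],[0,0,0]],
  [[0.1,0,-0.1],[0,0,0]],
  [[0.1,0,-0.2],[0,0,0]],
  [[0.1,0,-0.3],[0,0,0]],
  [[0.1,0.08,-0.35],[0,0,0]],
  [[0.1,0.18,-0.35],[0,0,0]],
  [[0.1,0.28,-0.35],[0,0,0]],
])

```text
clock: 15.85
tool_pos: [0.5664, 0.1335, 0.2134]
orientation: [0.001, -0.069, 0.998, 0.0]
wrist_force: [0.8, -0.7, 0.2]
finger_gap: 0.649
grasp_force: 0.0
```

>>> arm_command([
  [[0,0.1,0],[0,0,0]],
  [[0,0.22,0],[0,0,0]],
  [[0,0.34,0],[0,0,0]],
  [[0,0.46,0],[0,0,0]],
  [[0,0.56,0],[0,0,0]],
  [[0,0.62,0],[0,0,0]],
  [[0,0.65,0],[0,0,0]],
  [[0,0.65,0],[0,0,0]],
])

```text
clock: 16.65
tool_pos: [0.5297, 0.3912, 0.2119]
orientation: [-0.0, -0.071, 0.997, -0.0]
wrist_force: [0.8, -0.4, -0.3]
finger_gap: 0.65
grasp_force: 0.0
```

```bash
python3 - <<'E'
from h import *
print(telemetry.get_obs()['tool_pos'])
t=cams.get_image("top");cv2.imwrite("pics/y.png",t[:,:,::-1])
k,cs=blobs(t,(0,0,0),(180,255,75),(292,146,350,168),3)
for c in cs:
    P=plane("top",[c[:,0].mean(0)],.072);print("band",cv2.boundingRect(c),w2b(P).round(1))
k,cs=blobs(t,(0,90,80),(10,255,255),(285,146,356,168),2)
for c in cs: print("red",cv2.boundingRect(c),w2b(plane("top",[c[:,0].mean(0)],.07)).round(1))
v=cv2.cvtColor(t,cv2.COLOR_RGB2HSV)[:,:,2]
for x in(300,319,335): print(x,v[144:172,x].tolist())
q=proj("top",[b2w(-1.5+90,y,77) for y in(-70,-45,0,45,70)]);print("seat top line",q.round(1).tolist())
k,cs=blobs(t,(20,150,120),(35,255,255),(190,165,225,225));print("stand",[rectw("top",c,.018)[0] for c in cs])
k,cs=blobs(t,(5,60,60),(19,255,255),(195,165,222,222));print("brush",[(cv2.boundingRect(c)) for c in cs])
E
```

```text
[0.52971007 0.391162   0.21191024]
band (301, 149, 3, 5) [[95.8 37.5 72. ]]
band (328, 147, 2, 5) [[ 95.  -44.3  72. ]]
red (299, 154, 16, 3) [[81.2 24.7 70. ]]
red (328, 153, 6, 2) [[ 81.  -48.6  70. ]]
300 [248, 248, 248, 247, 225, 166, 186, 226, 238, 248, 252, 229, 217, 227, 218, 204, 224, 224, 219, 221, 213, 228, 228, 226, 227, 226, 227, 227]
319 [249, 249, 246, 185, 138, 209, 233, 243, 252, 252, 190, 205, 231, 205, 221, 226, 220, 222, 222, 212, 231, 229, 228, 227, 227, 228, 229, 230]
335 [247, 226, 179, 127, 199, 228, 238, 244, 245, 242, 235, 213, 176, 217, 219, 216, 217, 220, 231, 230, 228, 228, 228, 228, 228, 230, 228, 228]
seat top line [[337.0, 149.9], [328.9, 150.5], [314.4, 151.7], [300.0, 152.8], [291.9, 153.5]]
stand [((523.61474609375, 365.8456115722656), (152.7844696044922, 67.89950561523438), 6.358219623565674)]
brush [(199, 174, 13, 35)]
```

The bands at bed x 95.8 and 95.0 put the bar square within about 0.01 rad, against the stop and centred at y of about -3 mm. The red stripe has turned round to the near side. The brush is in its stand and the gripper is clear, so I hand in.

```bash
python3 -c "
from cell import ticket
print(ticket.sign_off())"
```

```text
the job is handed in; nothing more can be done
None
```

I handed the job in at about 17 s: scrap swept into the pan, brush back upright in its stand, and the bar rolled over to lie square against the stop. The sign-off gave no verdict, and counting the two dark scraps as separate pieces was my reading of the picture.

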